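# Shut and seal the coffee-pod tin

## Robot

A 7-joint arm with a two-finger parallel gripper is mounted at the origin on the work surface. World frame = base frame: x ahead of the robot, y to its left, z up, the work surface at z = 0. Lengths are in m, angles in rad, forces in N, time in s.
With the tool pointing down it reaches from about 0.425 to 0.825 m from the base axis. Payload 3.6 kg.
Tool frame: the origin (TCP) lies on the front face of the gripper's body, between the roots of the fingers; the fingertips stand 84 mm ahead of it and the grasp point (between the pads) lies 65 mm ahead of it; z points along the fingers, y is the line along which they close (so a half turn about z gives the same grasp; the last joint's range is limited). The gripper opens to 93 mm and grips with 3 to 60 N. Pads are 15 mm wide; open, the fingers measure 128 mm over their backs; the gripper's body (75 mm by 188 mm) begins 65 mm behind the grasp point.
Start: joints at [-1.157, 0.615, -0.013, 1.423, 0.008, 1.103, -0.04], TCP at [0.277, 0.588, 0.303] pointing down, gripper open.
Joint ranges: [-3.12, 3.12], [-0.3, 2.06], [-1.34, 1.32], [0.26, 2.42], [-1.36, 4.5], [0.01, 1.98], [-2.84, 2.84]. Speed limits (rad/s): [2.79, 2.79, 3.14, 3.14, 3.14, 3.14, 3.14].

## Interface

Orientations are given as a unit quaternion [x, y, z, w].
In Python, from rig import r gives the robot as it stands.
- The arm moves only by the shell command python3 nudge.py [OPENING] [FORCE], which reads ROWS from standard input. ROWS is a JSON list of rows, 1 to 5 of them, each written [[dx, dy, dz], [rx, ry, rz]]: dx, dy, dz in units of 25 mm, then a rotation vector rx, ry, rz in rad; each row shifts and turns the commanded pose from where the row before left it, along the tool's axes as they then stand; what a row does not reach is not made up. A row lasts 1/12 s, in which the tool goes at most 0.0417 m and 0.125 rad, less where a joint would pass 70% of its speed; a pose out of reach is approached as far as the arm can. OPENING is the opening from 0.0 (shut) to 1.0 (fully open), set as the command begins (- or left out keeps the last). The fingers move at their own pace and stop on an object; FORCE is the grip in N (left out, the last holds). Time passes only in rows, so rows that do not move let the fingers close. It prints the time, the measured TCP pose, the force, the opening and the grip force at its end. Input that does not fit is refused with a message, and nothing moves.
- r.get_state(): the state, without advancing time (a new reading comes with each control period).
- r.capture(name): name is "scene" or "top"; returns the picture (480x640x3 uint8, red, green, blue); there is no depth.
- r.camera_params(name): a dict with "fx", "fy", "cx", "cy" (pixels), "dist" ([k1, k2, p1, p2, k3] as OpenCV has them; the pictures are not rectified), "rvec" (rotation vector, rad) and "tvec" (3), from world to camera coordinates, as OpenCV has them. Camera axes: x right, y down, z forward; pixel columns grow to the right and rows downward; lengths in m; the calibration is good to about 2 mm. A picture is of the moment at which its call begins. camera_params takes no time and is no camera call.
- r.finish_job(): hands the job in; it is judged then, once.
The state is a dict: "time_s": time; "qpos": joint angles; "qd": joint speeds; "tau": joint torques, N m; "ee_pos": TCP position; "orientation": TCP orientation; "wrist_force": force on the tool from outside, world axes, zero at the start; "ft_torque": the same for the moment, N m; "opening": opening from 0.0 (shut) to 1.0 (fully open); "finger_force": force on a finger pad.
Only numpy, scipy, OpenCV 4.12 (cv2) and the standard library are available. Lean on these libraries where they do the work, as an engineer would, in place of code of your own. Each camera call takes 0.05 s, during which the arm holds its last target. There are 200 camera calls.

## Task

Shut the blue coffee-pod tin: swing its open hinged lid all the way down, and press the round black sealing cap in the lid fully home, as far as it goes. Leave the tin standing about where it is, and do not knock over or push aside the other things on the shelf.

Things in the scene. Friction and masses are not known exactly. Their poses are not given: they have to be found in the camera images.
- pod_tin: The blue square tin, 120 x 120 mm and 100 mm high, open at the top, 4 mm walls, 0.65 to 0.95 kg in all, standing loose on the oak board (top of the board 30 mm above the table). Origin: centre of its underside. Its z is up; its lid's hinge runs along its own y, on the upper edge of its +x side, 60 mm from the centre and 100 mm up; the free front edge of the lid is towards its -x.
- tin_lid (a joint): Opening angle of the blue lid (rad): 0 is shut, lying level on the rim; it opens upward to 1.5. Starts part open, 0.6 to 1.2. The lid is a plate 122 mm from hinge to front edge, 124 mm wide, 5 mm thick. The hinge is stiff (0.22 N m): the lid stays at any angle and takes 1 to 3 N at its front edge to move; it does not spring back.
- lid_hinge (a point): Middle of the lid's hinge line, at the underside of the lid. Its axes are the lid's: x points from the front edge to the hinge, z out of the lid's outer face (up when shut), y along the hinge.
- lid_front (a point): Point on the outer (upper) face of the lid, 110 mm from the hinge line, 12 mm in from the front edge, midway across; the cap leaves the last 30 mm before the front edge bare. Axes as the lid.
- tin_cap (a joint): How far the black cap has been pressed into the lid (m): 0 fully up, 0.016 fully home against its stop. Starts 0 to 0.005. Stiff push fit without spring: moves with about 8 N, at any angle of the lid, and stays where it is left.
- cap_top (a point): Centre of the top face of the round black cap, 64 mm in diameter, 60 mm from the hinge line. Fully up the top stands 21 mm above the lid's outer face; fully home 5 mm above it, 2 mm above the flat steel ring around it. z points out of the lid (up when shut).
- canister: Closed aluminium tin canister, 90 mm in diameter, 130 mm high, loose bystander; origin at the centre of its underside, z up.
- cezve: Small copper-coloured coffee pot, 88 mm in diameter, 75 mm high, with a long dark handle rising along its own +x to 150 mm from its axis and 105 mm high; loose bystander; origin at the centre of its underside, z up.
- cup: Red cup with a handle at its own +y, 76 mm in diameter, 75 mm high; loose bystander; origin at the centre of its underside, z up.
- tumbler: Clear glass tumbler, 72 mm in diameter, 100 mm high; loose bystander; origin at the centre of its underside, z up.
- spoon_a: Steel teaspoon, 140 mm long, lying along its own x on the board; loose bystander.
- spoon_b: Second steel teaspoon, 140 mm long, lying along its own x on the board; loose bystander.

How it is judged:
By the outcome, as a careful person would: the job done as asked, in the order asked, and still so for the second after the job is handed in, with the robot touching nothing.
It also fails if it takes over 42 s, if anything falls off the work surface, if the arm or the gripper's body presses on something with over 40 N, if the wrist force passes 120 N, or if a joint passes its speed limit or range.

## Working session

There is one attempt and no reset: what is moved stays moved. The work goes in short steps, Python scripts to look and compute and a shell command to move; the robot and the scene stay as the last step left them, time stands still between calls to the robot, and variables do not carry over. Pictures are saved under pics/ and viewed, at most 10 in all, crops included, and the job is handed in when it is done.

```bash
ls; mkdir -p pics; python3 - <<'E'
from rig import r
import cv2
for n in("scene","top"):
    cv2.imwrite(f"pics/{n}0.png",r.capture(n)[:,:,::-1]); print(n,r.camera_params(n))
s=r.get_state();print(s['time_s'],s['ee_pos'],s['orientation'])
E
```

```text
nudge.py
pics
rig.py
scene {'fx': 552.591699669682, 'fy': 552.591699669682, 'cx': 312.84130650023627, 'cy': 235.40483437818344, 'dist': array([-0.15676193,  0.        ,  0.        ,  0.        ,  0.        ]), 'rvec': array([ 2.27256282,  0.83529999, -0.3020412 ]), 'tvec': array([-0.43758381, -0.18791901,  1.35769866])}
top {'fx': 525.1956179175346, 'fy': 525.1956179175346, 'cx': 307.36005908963165, 'cy': 244.2999103315615, 'dist': array([-0.0060735,  0.       ,  0.       ,  0.       ,  0.       ]), 'rvec': array([ 2.2043997 , -2.18424865,  0.06647168]), 'tvec': array([-0.00474714,  0.59866721,  1.12010971])}
0.1 [0.27651973 0.58768455 0.30173467] [ 2.18087890e-01  9.75928475e-01 -1.11190681e-03 -2.20410783e-04]
```

View pics/scene0.png

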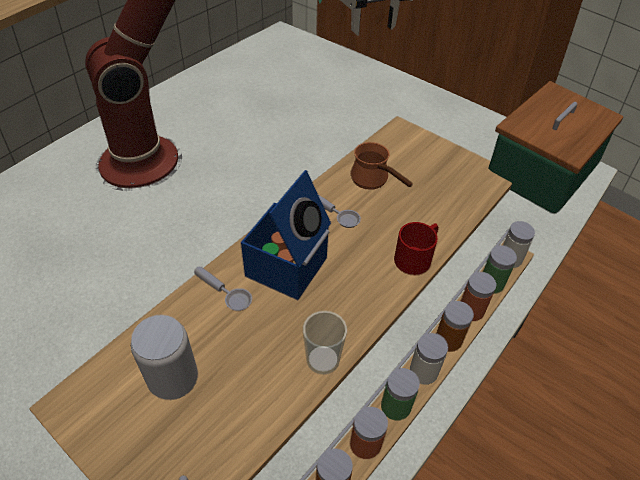

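View pics/top0.png

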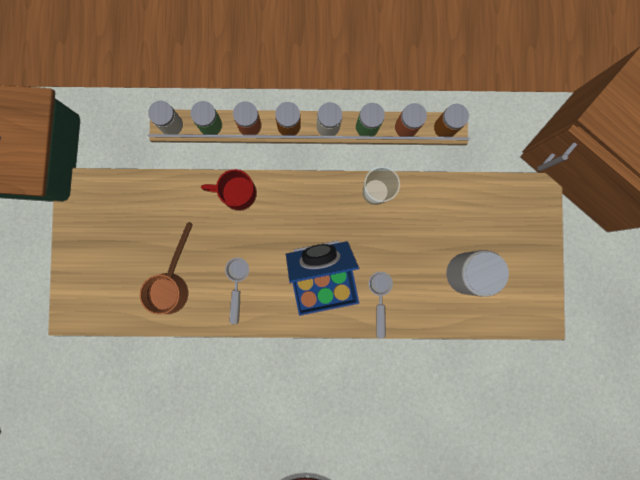

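The scene view shows the tin around (285,245), hinge on its far side. The top view shows it around (323,278), with the front edge towards the robot and the cap at (320,255). I'll zoom in for the corners.

```bash
python3 - <<'E'
import cv2,numpy as np
a=cv2.imread('pics/scene0.png')[165:305,230:345];b=cv2.imread('pics/top0.png')[230:325,275:370]
A=cv2.resize(a,None,fx=4,fy=4,interpolation=2);B=cv2.resize(b,None,fx=3.5,fy=3.5,interpolation=2)
o=np.zeros((560,800,3),np.uint8);o[:,:460]=A;o[:B.shape[0],465:465+B.shape[1]]=B
cv2.imwrite('pics/z.png',o)
E
```

```text
(no output)
```

View pics/z.png

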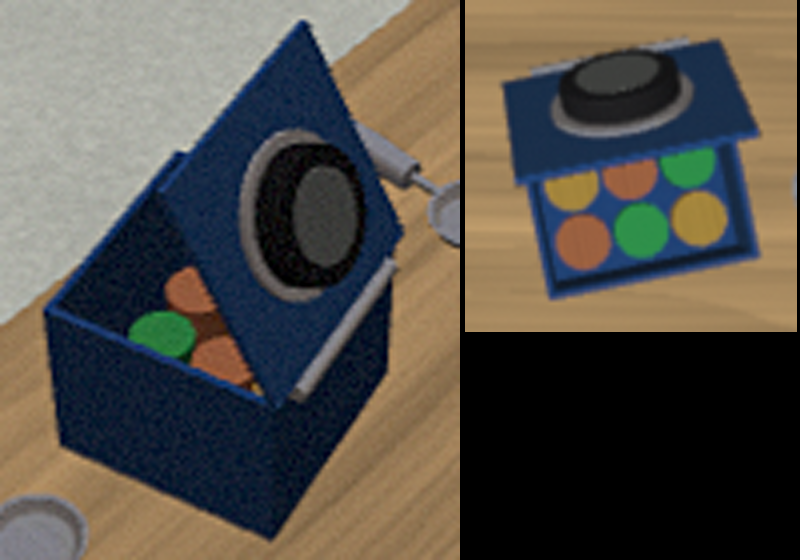

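```bash
cat > h.py <<'E'
import numpy as np,cv2
from rig import r
from scipy.optimize import least_squares
def proj(n,P):
    c=r.camera_params(n);K=np.array([[c['fx'],0,c['cx']],[0,c['fy'],c['cy']],[0,0,1]])
    return cv2.projectPoints(np.array(P,float),c['rvec'],c['tvec'],K,c['dist'])[0][:,0]
def world(p,L,lid):
    x,y,yaw,th=p[:4];L=np.array(L,float)
    if lid: # L: (dist from hinge, y, height above underside)
        d,h=L[:,0],L[:,2]
        L=np.c_[.06-d*np.cos(th)+h*np.sin(th),L[:,1],.1+d*np.sin(th)+h*np.cos(th)]
    c,s=np.cos(yaw),np.sin(yaw)
    return np.c_[x+c*L[:,0]-s*L[:,1],y+s*L[:,0]+c*L[:,1],.03+L[:,2]]
E
python3 - <<'E'
from h import *
LC=[(.122,.062,.005),(.122,-.062,.005),(0,.062,.005),(0,-.062,.005)]
def f(p):
    cap=[(.06,0,.026-p[4])]
    A=np.r_[world(p,LC+cap,1)]
    B=world(p,[(-.06,-.06,.1),(-.06,-.06,0),(.06,-.06,0),(.06,.06,0)],0)
    C=world(p,[(-.06,.06,.1),(-.06,-.06,.1)],0)
    s=proj('scene',np.r_[A,B])-[(305.75,170),(271.25,212),(330.5,223),(299.5,266.25),(311.25,218.75),(241.75,242.5),(245.5,276.25),(298,300),(327,258)]
    t=proj('top',np.r_[A,C])-[(289.3,282.3),(359.3,268),(285.6,253.7),(347.9,241.4),(318.7,250.9),(299.3,315.1),(359.3,303.4)]
    return np.r_[s,t].ravel()
o=least_squares(f,[.55,0,.1,.9,0],loss='soft_l1');print(o.x);print(f(o.x).reshape(-1,2).round(1).tolist())
p=o.x
print(world(p,[(.110,0,.005),(.122,0,.005),(.06,0,.026-p[4]),(0,0,0)],1))
q=p.copy();q[3]=0;print('shut',world(q,[(.110,0,.005),(.06,0,.01),(0,0,0)],1))
from scipy.spatial.transform import Rotation as R
print(R.from_quat(r.get_state()['orientation']).as_matrix().round(3))
E
```

```text
[ 0.52572493 -0.02978506  0.21086921  1.09240137  0.00289176]
[[-0.4, -0.9], [-2.1, 0.6], [0.6, -0.5], [-0.2, 1.1], [-0.5, -0.6], [-1.6, -0.6], [-1.3, -0.3], [-0.2, -0.0], [-0.4, -0.5], [-0.2, -0.6], [-0.2, -0.7], [-0.5, -1.2], [-0.4, -1.6], [-0.4, -0.4], [-0.4, 0.2], [0.2, -0.6]]
[[ 0.5392189  -0.02689666  0.22995262]
 [ 0.533817   -0.02805294  0.24060544]
 [ 0.57744602 -0.01871409  0.19390209]
 [ 0.5843959  -0.01722646  0.13      ]]
shut [[ 0.47683247 -0.04025056  0.135     ]
 [ 0.52572493 -0.02978506  0.14      ]
 [ 0.5843959  -0.01722646  0.13      ]]
[[-0.905  0.426 -0.001]
 [ 0.426  0.905 -0.002]
 [-0.    -0.002 -1.   ]]
```
Great fit. Cap must be pressed after lid shut? "in the order asked": lid first then cap. Lid push at front edge; lid shut on rim. Lid front at shut at x=0.477, z=.135.

The fit is good: sub-2 px residuals, yaw 0.211 and lid angle 1.09, and the height and reach are sensible. I'll close the fingers, lift, and line the tool up with the tin.

Units first: shifts go in units of 25 mm. So -0.02 m is -0.8.

```bash
echo '[[[0,0,-0.8],[0,0,-0.125]],[[0,0,-0.8],[0,0,-0.125]],[[0,0,-0.8],[0,0,-0.125]],[[0,0,-0.8],[0,0,-0.125]],[[0,0,0],[0,0,-0.125]]]' | python3 nudge.py 0.0 30; echo '[[[0,0,0],[0,0,-0.026]],[[0,0,0],[0,0,0]]]' | python3 nudge.py
cat >> h.py <<'E'
from scipy.spatial.transform import Rotation as R
P0=[0.5257,-0.0298,0.2109,1.0924,0.0029]
def delta(target_tip):  # world tip target -> remaining shift in tool axes, and yaw error
    s=r.get_state();M=R.from_quat(s['orientation']).as_matrix()
    tip=np.array(s['ee_pos'])+.084*M[:,2]
    yaw=np.arctan2(-M[0,1],M[1,1])
    return (M.T@(np.array(target_tip)-tip)).round(4),(yaw-P0[2]).round(3),tip.round(4),np.round(s['wrist_force'],1)
def tipfor(th,d=.113,gap=0.): # centre of tip, whose front corner is on the face
    w=world([*P0[:3],th],[(d,0,.005+gap)],1)[0]
    return w+np.array([np.cos(P0[2]),np.sin(P0[2]),0])*.0075
E
python3 - <<'E'
from h import *
t=tipfor(1.0924,gap=.012);print(t,delta(t+[0,0,.06]))
E
```

```text
time_s: 0.52
ee_pos: [0.2771, 0.5893, 0.387]
orientation: [-0.095, 0.995, 0.003, 0.002]
wrist_force: [-0.3, -0.5, 0.9]
opening: 0.69
finger_force: 0.0
time_s: 0.68
ee_pos: [0.2768, 0.5877, 0.3819]
orientation: [-0.104, 0.995, -0.001, -0.001]
wrist_force: [0.3, -0.0, -0.1]
opening: 0.55
finger_force: 0.0
[ 0.55559387 -0.02340022  0.23814003] (array([-1.458e-01, -6.556e-01,  5.000e-04]), np.float64(-0.002), array([0.2767, 0.5876, 0.2979]), array([ 0.3, -0. , -0.1]))
```

```bash
for i in 1; do echo '[[[-0.36,-1.6,0],[0,0,0]],[[-0.36,-1.6,0],[0,0,0]],[[-0.36,-1.6,0],[0,0,0]],[[-0.36,-1.6,0],[0,0,0]],[[-0.36,-1.6,0],[0,0,0]]]' | python3 nudge.py; done | tail -4
echo '[[[-0.36,-1.6,0],[0,0,0]],[[-0.36,-1.6,0],[0,0,0]],[[-0.36,-1.6,0],[0,0,0]],[[-0.36,-1.6,0],[0,0,0]],[[-0.36,-1.6,0],[0,0,0]]]' | python3 nudge.py|tail -4
echo '[[[-0.36,-1.6,0],[0,0,0]],[[-0.36,-1.6,0],[0,0,0]],[[-0.36,-1.6,0],[0,0,0]],[[-0.36,-1.6,0],[0,0,0]],[[-0.36,-1.6,0],[0,0,0]]]' | python3 nudge.py
echo '[[[-0.24,-1.2,0],[0,0,0]],[[0,0,0],[0,0,0]]]' | python3 nudge.py |tail -4
python3 - <<'E'
from h import *
t=tipfor(1.0924,gap=.012);print(t,delta(t))
E
```

```text
orientation: [-0.104, 0.995, -0.001, -0.001]
wrist_force: [1.0, -0.4, 0.3]
opening: 0.186
finger_force: 0.0
orientation: [-0.104, 0.995, -0.0, -0.001]
wrist_force: [0.5, 0.8, 0.3]
opening: 0.009
finger_force: 0.0
time_s: 1.93
ee_pos: [0.5344, 0.0278, 0.3817]
orientation: [-0.104, 0.995, 0.0, -0.001]
wrist_force: [-0.1, 0.2, -0.5]
opening: 0.002
finger_force: 0.0
orientation: [-0.097, 0.995, -0.003, -0.001]
wrist_force: [0.3, -0.9, 0.7]
opening: 0.002
finger_force: 0.0
[ 0.55559387 -0.02340022  0.23814003] (array([-0.0048, -0.0165,  0.0591]), np.float64(-0.016), array([ 0.5477, -0.0077,  0.2971]), array([ 0.3, -0.9,  0.7]))
```

```bash
echo '[[[-0.24,-0.64,0],[0,0,-0.016]],[[-0.16,0,0.8],[0,0,0]],[[0,0,0.8],[0,0,0]],[[0,0,0.72],[0,0,0]],[[0,0,0],[0,0,0]]]' | python3 nudge.py
python3 - <<'E'
from h import *
print(delta(tipfor(1.0924,gap=.012)))
p=None
for th in np.r_[1.0924,1:.01:-.1,0]:
    print(round(th,2),delta(tipfor(th))[0])
E
```

```text
time_s: 2.52
ee_pos: [0.5573, -0.0112, 0.3201]
orientation: [-0.112, 0.994, 0.001, -0.005]
wrist_force: [0.5, 0.0, -1.0]
opening: 0.004
finger_force: 0.0
(array([ 0.0035, -0.0117, -0.002 ]), np.float64(0.015), array([ 0.5564, -0.0112,  0.2361]), array([ 0.5,  0. , -1. ]))
1.09 [ 0.0141 -0.0116  0.0036]
1.0 [ 0.0234 -0.0114  0.0085]
0.9 [ 0.0328 -0.0113  0.0148]
0.8 [ 0.0415 -0.0112  0.0219]
0.7 [ 0.0495 -0.0111  0.0299]
0.6 [ 0.0566 -0.011   0.0387]
0.5 [ 0.0629 -0.011   0.0481]
0.4 [ 0.0681 -0.0109  0.0582]
0.3 [ 0.0724 -0.0109  0.0686]
0.2 [ 0.0755 -0.0109  0.0795]
0.1 [ 0.0776 -0.0108  0.0906]
0.0 [ 0.0785 -0.0109  0.1019]
```

```bash
echo '[[[0,-0.44,0],[0,0,0.015]],[[0.48,0,0.12],[0,0,0]],[[0.44,0,0.2],[0,0,0]],[[0.4,0,0.28],[0,0,0]],[[0,0,0],[0,0,0]]]' | python3 nudge.py
python3 - <<'E'
from h import *
for th in np.r_[.9:.01:-.1,0]:
    print(round(th,2),delta(tipfor(th))[0])
print(delta(tipfor(0)))
cv2.imwrite('pics/a.png',np.hstack([cv2.resize(r.capture('scene')[130:310,200:380],(400,400)),cv2.resize(r.capture('top')[200:330,260:390],(400,400))])[:,:,::-1])
E
```

```text
time_s: 2.93
ee_pos: [0.5292, -0.0309, 0.3105]
orientation: [-0.104, 0.995, -0.001, 0.0]
wrist_force: [-0.6, -0.4, 0.3]
opening: 0.006
finger_force: 0.0
0.9 [0.002  0.0019 0.0049]
0.8 [0.0108 0.0019 0.0119]
0.7 [0.0189 0.0018 0.0199]
0.6 [0.0261 0.0018 0.0286]
0.5 [0.0325 0.0018 0.0379]
0.4 [0.0378 0.0018 0.0479]
0.3 [0.0422 0.0018 0.0583]
0.2 [0.0455 0.0018 0.0691]
0.1 [0.0476 0.0019 0.0802]
0.0 [0.0487 0.0019 0.0915]
(array([0.0487, 0.0019, 0.0915]), np.float64(-0.002), array([ 0.5292, -0.031 ,  0.2265]), array([-0.6, -0.4,  0.3]))
```

View pics/a.png

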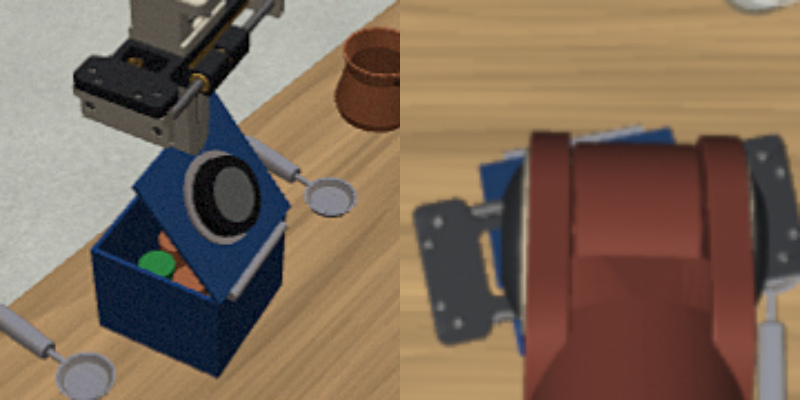

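In the crop, the closed fingers are at the lid's front edge (about 200,130), clear of the cap, and the tin hasn't moved. I'll continue along the arc.

Converted, 0.012 m is 0.48, 0.011 m is 0.44.

```bash
echo '[[[0.44,0,0.48],[0,0,0]],[[0.32,0,0.32],[0,0,0]],[[0.28,0,0.36],[0,0,0]],[[0.24,0,0.36],[0,0,0]],[[0,0,0],[0,0,0]]]' | python3 nudge.py
python3 - <<'E'
from h import *
for th in np.r_[.5:.01:-.1,0]:
    print(round(th,2),delta(tipfor(th))[0])
E
```

```text
time_s: 3.45
ee_pos: [0.4984, -0.0364, 0.2713]
orientation: [-0.105, 0.994, 0.0, -0.001]
wrist_force: [-0.5, 0.5, -0.4]
opening: 0.007
finger_force: 0.0
0.5 [ 0.0011  0.0007 -0.0012]
0.4 [0.0064 0.0007 0.0087]
0.3 [0.0107 0.0007 0.0192]
0.2 [0.014  0.0007 0.03  ]
0.1 [0.0162 0.0007 0.0411]
0.0 [0.0172 0.0007 0.0524]
```

```bash
echo '[[[0.24,0,0.36],[0,0,0]],[[0.16,0,0.4],[0,0,0]],[[0.12,0,0.44],[0,0,0]],[[0.08,0,0.32],[0,0,0]]]' | python3 nudge.py
echo '[[[0.04,0,0.32],[0,0,0]],[[0,0,0.16],[0,0,0]],[[0,0,0],[0,0,0]]]' | python3 nudge.py
python3 - <<'E'
from h import *
print(delta(tipfor(0)))
cv2.imwrite('pics/b.png',cv2.resize(r.capture('scene')[130:310,200:400],(800,600))[:,:,::-1])
E
```

```text
time_s: 3.78
ee_pos: [0.4855, -0.0392, 0.2342]
orientation: [-0.106, 0.994, -0.0, 0.001]
wrist_force: [1.2, 0.2, 1.6]
opening: 0.008
finger_force: 0.6
time_s: 4.03
ee_pos: [0.4831, -0.0395, 0.2211]
orientation: [-0.106, 0.994, 0.0, -0.001]
wrist_force: [-0.1, 0.8, 1.2]
opening: 0.008
finger_force: 0.0
(array([0.0017, 0.0006, 0.0021]), np.float64(0.001), array([ 0.483 , -0.0395,  0.1371]), array([-0.1,  0.8,  1.2]))
```

View pics/b.png

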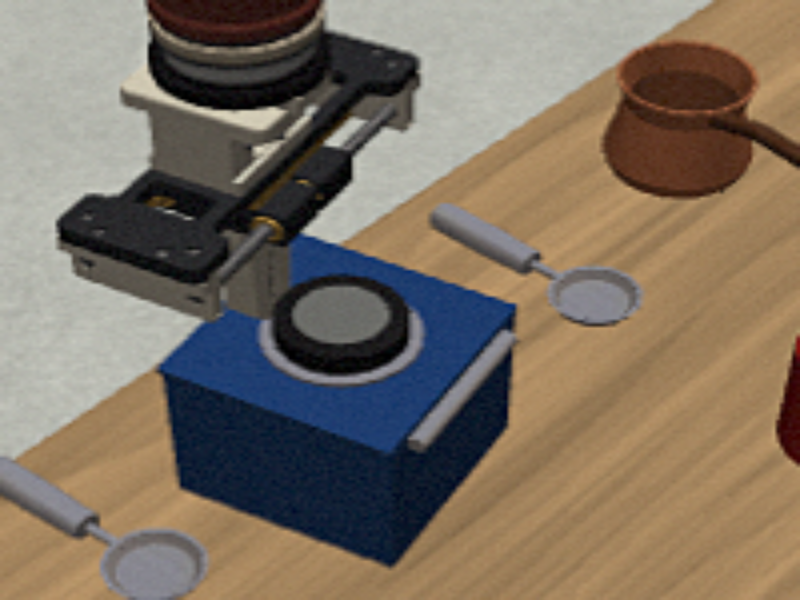

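The lid is nearly shut, with the cap still up at about (340,315) in the crop. I'll press the lid until the force rises.

```bash
echo '[[[0,0,0.12],[0,0,0]],[[0,0,0.08],[0,0,0]],[[0,0,0],[0,0,0]]]' | python3 nudge.py; python3 -c "
from h import *
print(delta(tipfor(0)))"
```

```text
time_s: 4.33
ee_pos: [0.4833, -0.0396, 0.2191]
orientation: [-0.106, 0.994, -0.0, 0.0]
wrist_force: [-4.4, 0.3, 16.1]
opening: 0.008
finger_force: 8.2
(array([0.002 , 0.0007, 0.0001]), np.float64(0.001), array([ 0.4833, -0.0396,  0.1351]), array([-4.4,  0.3, 16.1]))
```

The lid is seated: tip at 0.135 m, as expected, with 16 N. Next I'll lift and move over the cap.

Converted, -0.025 m is -1, -0.022 m is -0.88.

```bash
echo '[[[0,0,-1],[0,0,0]],[[0,0,-1],[0,0,0]],[[-0.88,0,0],[0,0,0]],[[-0.84,0,0],[0,0,0]],[[0,0,0],[0,0,0]]]' | python3 nudge.py; python3 - <<'E'
from h import *
print(delta(world([*P0[:3],0],[(.06,0,.026)],1)[0]))
cv2.imwrite('pics/c.png',cv2.resize(r.capture('scene')[130:310,200:400],(800,600))[:,:,::-1])
E
```

```text
time_s: 4.75
ee_pos: [0.5287, -0.0292, 0.2677]
orientation: [-0.107, 0.994, 0.0, 0.003]
wrist_force: [0.9, 0.2, -0.6]
opening: 0.007
finger_force: 0.0
(array([0.0037, 0.0001, 0.0277]), np.float64(0.003), array([ 0.5292, -0.0292,  0.1837]), array([ 0.9,  0.2, -0.6]))
```

View pics/c.png

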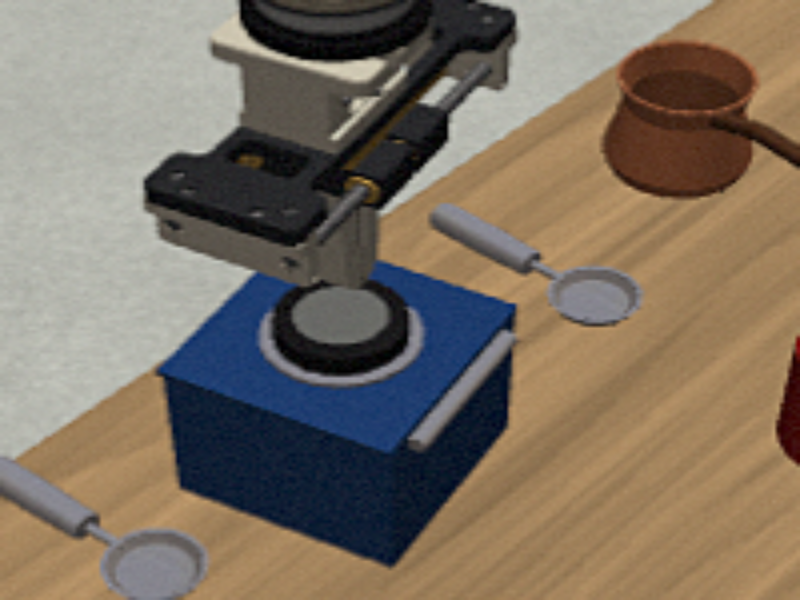

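The lid is level, with the tip above the cap at about (340,285). Press.

```bash
echo '[[[0.16,0,0.48],[0,0,0]],[[0,0,0.48],[0,0,0]],[[0,0,0.24],[0,0,0]],[[0,0,0.2],[0,0,0]],[[0,0,0.2],[0,0,0]]]' | python3 nudge.py;echo '[[[0,0,0.12],[0,0,0]],[[0,0,0.08],[0,0,0]],[[0,0,0],[0,0,0]]]' | python3 nudge.py; python3 -c "
from h import *
print(delta(world([*P0[:3],0],[(.06,0,.010)],1)[0]))"
```

```text
time_s: 5.22
ee_pos: [0.5194, -0.0317, 0.227]
orientation: [-0.106, 0.994, 0.0, -0.002]
wrist_force: [-4.3, 0.4, 8.6]
opening: 0.002
finger_force: 4.2
time_s: 5.47
ee_pos: [0.5194, -0.0317, 0.2241]
orientation: [-0.106, 0.994, 0.0, -0.002]
wrist_force: [-7.1, -0.7, 18.6]
opening: 0.007
finger_force: 8.9
(array([-0.0069,  0.0005,  0.    ]), np.float64(0.001), array([ 0.5191, -0.0317,  0.1401]), array([-7.1, -0.7, 18.6]))
```

```bash
echo '[[[-0.04,0,0.12],[0,0,0]],[[0,0,0],[0,0,0]]]' | python3 nudge.py; echo '[[[0,0,-0.8],[0,0,0]],[[0,0,-1.2],[0,0,0]],[[0,0,-1.6],[0,0,0]],[[1.6,0,-1.2],[0,0,0]],[[1.6,0,0],[0,0,0]]]' | python3 nudge.py |tail -4; echo '[[[1.6,0,-0.4],[0,0,0]],[[0,1.6,0],[0,0,0]],[[0,1.6,0],[0,0,0]],[[0,1.6,0],[0,0,0]],[[0,0,0],[0,0,0]]]' | python3 nudge.py; python3 - <<'E'
from h import *
a=r.capture('scene')[130:310,200:380];b=r.capture('top')[200:330,260:390]
cv2.imwrite('pics/d.png',np.hstack([cv2.resize(a,(400,400)),cv2.resize(b,(400,400))])[:,:,::-1])
cv2.imwrite('pics/e.png',r.capture('scene')[:,:,::-1])
E
```

```text
time_s: 5.63
ee_pos: [0.5196, -0.0317, 0.2237]
orientation: [-0.105, 0.994, -0.0, -0.002]
wrist_force: [-13.2, 0.1, 35.6]
opening: 0.002
finger_force: 17.9
orientation: [-0.107, 0.994, -0.001, 0.006]
wrist_force: [0.7, -0.9, 0.1]
opening: 0.005
finger_force: 0.0
time_s: 6.47
ee_pos: [0.3837, 0.0691, 0.3442]
orientation: [-0.112, 0.994, 0.002, 0.0]
wrist_force: [0.9, -0.4, 0.5]
opening: 0.006
finger_force: 0.0
```

View pics/d.png

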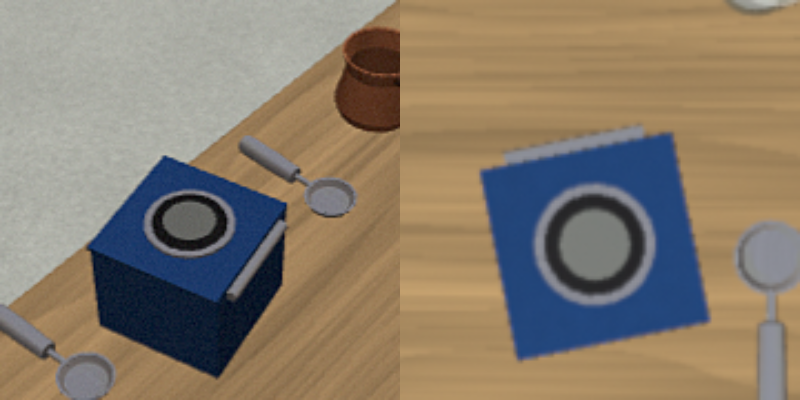

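View pics/e.png

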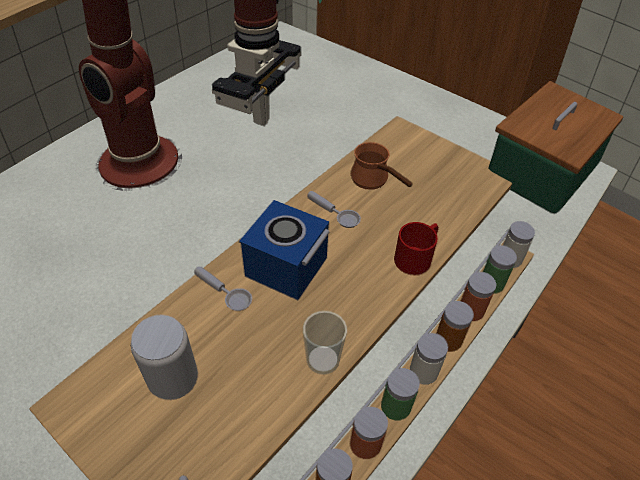

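The lid is level and the cap flush in its ring. The tin at (285,248) and everything else are where they were, and the arm is clear.

```bash
python3 -c "
from rig import r
print(r.finish_job())"
```

```text
the job is handed in; nothing more can be done
None
```

The tin's lid is fully shut and its black cap is pressed home against the stop; the tin and the other things on the shelf are where they were, and the job was handed in at about 6.6 s.

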